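# Run the outer ring of a two-part dial to its hidden end stop and start the cooler

## Task

On the sample cooler, turn only the black outer ring of the two-part dial clockwise (seen from above) by its upright finger tab, until you feel it come up firmly but gently against its end stop, which is hidden inside the dial and set differently each time; do not strain the stop, and leave the silver inner knob as it is. Then, with the ring left resting against the stop, press the green start button fully down once and let it go, without shifting the open sample jar on its cold plate.

Things in the scene. Friction and masses are not known exactly. Their poses are not given: they have to be found in the camera images.
- cooling_block: white bench cooler with a grey deck, fixed to the table, 240 (x) x 300 (y) x 55 mm high; origin at the centre of its underside, x to its back, y to its left, z up. On the deck: the two-part dial (axis at x -35, y +70 mm), the green button (x -80, y -90 mm), the open steel sample jar on a round cold plate (x +45, y -65 mm).
- outer_ring: black low dish, radius 37 mm, 14 mm high, too flat to grip. Origin on the dial axis at deck height (55 mm over the table), z up; x points at its finger tab and turns with it. Steady friction 0.06 N m (1.7 N at the tab); stays where it is left. Turns clockwise from above; its hidden end stop comes after somewhere between 0.4 and 1.45 rad of travel.
- ring_tab (a point): middle of the ring's upright finger tab, 36 mm from the dial axis, 24 mm over the deck; black with a yellow top. The tab is 9 mm thick along the ring's y (the turning direction), 12 mm along x (radius 30 to 42 mm), its top 34 mm over the deck. Axes as outer_ring. Pinch it or push its trailing face, along the arc, and feel for the stop.
- dial_base: flat steel collar under the dial, radius 51 mm, 1.5 mm high, fixed; origin on the dial axis at deck height. It hides the rigid end stop, which acts 40 mm from the axis: it should take 4 N or more for a moment and never over 12 N: 0.22 to 0.54 N m on the ring, friction included, or 6 to 15 N of pure push at the tab (less if a pinch also twists the tab). Aim at about 0.3 N m.
- inner_mark (a point): outer end of the red mark on top of the silver inner knob, 13.5 mm from the dial axis, 40 mm over the deck. That knob is concentric with the ring, 30 mm in diameter at its foot, 27 at its top, and stands from 14 to 40 mm over the deck. It turns at a slight touch (0.006 N m) and is not to be turned.
- start_button_top (a point): middle of the top of the round green start button, 26 mm in diameter, in a black housing on the deck; pushed straight down.
- start_button (a joint): travel of the green button in m: 0 is up, 0.005 fully down; a spring returns it; fully down takes 4 N.
- sample_jar_center (a point): centre of the loose open stainless sample jar (89 mm diameter, 69 mm high, 0.115 kg), which stands upright on the cold plate.

How it is judged:
On the way, in this order (a step that is already met when the one before it is completed fails the run):
1. the outer ring is pushed clockwise against its end stop with at least 4 N (at the stop) for 0.2 s (contact force between outer_ring and dial_base above 4 N), for 0.2 s.
2. then the start button is pressed fully down (4 mm or more) (value of joint start_button above 0.004 m), for 0.05 s.
At the end, for the whole second after the job is handed in: the ring still rests against its end stop (any contact, over 0.1 N), the button is up again (within 1 mm), the mark of the inner knob is within 2 mm and the jar within 10 mm of where it was, the jar upright (contact force between outer_ring and dial_base above 0.1 N and value of joint start_button below 0.001 m and distance of inner_mark from where it was at the start of the episode below 0.002 m and distance of sample_jar_center from where it was at the start of the episode below 0.01 m and angle between sample_jar_center's own z axis and vertical below 0.1 rad); the robot touches nothing.
It fails at once if the end stop takes more than 12 N from the ring (contact force between outer_ring and dial_base above 12 N).
It fails at once if the start button is pressed while the ring does not rest against its end stop (value of joint start_button above 0.0025 m and contact force between outer_ring and dial_base below 0.1 N).
It fails at once if the mark of the inner knob is moved by more than 2 mm (distance of inner_mark from where it was at the start of the episode above 0.002 m).
It fails at once if the sample jar is pushed by more than 10 mm (distance of sample_jar_center from where it was at the start of the episode above 0.01 m).
It also fails if it takes over 64 s, if anything falls off the work surface, if the arm or the gripper's body presses on something with over 40 N, if the wrist force passes 120 N, or if a joint passes its speed limit or range.

## Robot

A 6-joint arm with a two-finger parallel gripper is mounted at the origin on a cart in front of the work surface, level with it; the furniture and walls round the work are solid. World frame = base frame: x ahead of the robot, y to its left, z up, the work surface at z = 0. Lengths are in m, angles in rad, forces in N, time in s.
With the tool pointing down it reaches from about 0.35 to 0.85 m from the base axis. Payload 8.1 kg.
Tool frame: the origin (TCP) lies midway between the tips of the shut fingers; the grasp point (between the pads) lies 19 mm behind it; z points along the fingers, y is the direction in which the jaws open and shut (so a half turn about z gives the same grasp; the last joint's range is limited). The gripper opens to 93 mm and grips with 3 to 60 N. Pads are 15 mm wide; open, the fingers measure 128 mm over their backs; the gripper's body (75 mm by 188 mm) begins 65 mm behind the grasp point.
Start: joints at [-1.248, 0.13, 1.488, -0, 1.523, -0.085], TCP at [0.238, -0.551, 0.219] pointing down, gripper open.
Joint ranges: [-2.96, 2.96], [-0.89, 2.26], [0.02, 2.5], [-1.34, 4.48], [0, 2.73], [-2.66, 2.66]. Speed limits (rad/s): [2.39, 2.39, 2.79, 3.14, 3.14, 3.14].

## Interface

Orientations are given as a rotation vector (axis times angle).
In Python, from plant import monitor, eyes, ticket gives the robot as it stands.
- The arm moves only by the tool send_rows, never from a script. Its argument "motion" is a list of rows, each a list of 2 entries, a list of its own where there are three numbers: the shift along the tool's x, y, z in m, then the turn about the tool's z in degrees. In form: [[[dx, dy, dz], twist], ...]. A call has 1 to 12 rows; each row is the pose to reach, as a shift and turn from the pose commanded when the call began, along the tool's axes at that moment; what a row does not reach only later rows make up. A row lasts 1/8 s, in which the tool goes at most 62.5 mm and 10.7 degrees, less where a joint would pass 70% of its speed; a pose out of reach is approached as far as the arm can. A call with a gripper value outside its range is refused whole. "jaw" is the finger opening in m, from 0 to 0.093, set as the call begins (left out, the last holds). The fingers move at their own pace and stop on an object; "squeeze" is the grip in N (left out, the last holds). Time passes only in rows, so rows that repeat a pose let the fingers close. It gives the time, the measured TCP pose, the force and the opening at its end, in the units of the state.
- monitor.read_state(): the state, without advancing time (a new reading comes with each control period).
- eyes.read_camera(name): name is "scene" or "top" or "wrist"; returns the picture (480x640x3 uint8, red, green, blue); there is no depth.
- eyes.camera_model(name): a dict with "mtx" (3x3 intrinsics, pixels), "cam_to_world" (4x4, takes a point from camera to world coordinates); the wrist camera has in their place "mount" (4x4, takes a point from camera to tool coordinates, whose origin is the TCP and whose axes are the flange's). Camera axes: x right, y down, z forward; pixel columns grow to the right and rows downward; lengths in m; the calibration is good to about 2 mm. A picture is of the moment at which its call begins: read the wrist's pose just before it. camera_model takes no time and is no camera call.
- ticket.close_job(): hands the job in, once; it reports no verdict.
The state is a dict: "t": time; "q": joint angles; "dq": joint speeds; "joint_torque": joint torques, N m; "tool_pos": TCP position; "orientation": TCP orientation; "force": force on the tool from outside, world axes, zero at the start; "wrist_torque": the same for the moment, N m; "opening": finger opening in m.
Only numpy, scipy, OpenCV 4.12 (cv2) and the standard library are available. Lean on these libraries where they do the work, as an engineer would, in place of code of your own. Each camera call takes 0.05 s, during which the arm holds its last target.

## Working session

There is one attempt and no reset: what is moved stays moved. The work goes in short steps, Python scripts to look and compute and a tool call to move; the robot and the scene stay as the last step left them, time stands still between calls to the robot, and variables do not carry over. Pictures are saved under pics/ and viewed, and the job is handed in when it is done.

Besides the shell and the picture viewer there is one more tool, called after "Emit:" as name(argument=value, ...), one argument or row to a line, values as JSON. send_rows: Moves the arm, as the interface text tells. Its arguments: {"type":"object","properties":{"motion":{"type":"array","items":{"type":"array"}},"jaw":{"type":"number"},"squeeze":{"type":"number"}},"required":["motion"]}

```bash
ls; mkdir -p pics; python3 - <<'E'
from plant import monitor, eyes, ticket
import cv2,json
s=monitor.read_state();print(s)
for n in("scene","top","wrist"):
    im=eyes.read_camera(n);cv2.imwrite(f"pics/{n}0.png",im[:,:,::-1]);print(n,eyes.camera_model(n))
E
```

```text
pics
{'t': 0.0, 'q': array([-1.24839249e+00,  1.31119009e-01,  1.48923723e+00, -2.39834278e-06,
        1.52302159e+00, -8.53629997e-02]), 'dq': array([-0.00024308, -0.00035625,  0.00103312,  0.0001768 , -0.00240922,
       -0.00058174]), 'joint_torque': array([-2.83526235e-03, -5.59847867e+01, -4.91760635e+01,  7.65374489e-02,
        3.55943351e-02, -1.07269350e-04]), 'tool_pos': array([ 0.23779908, -0.55025768,  0.21763573]), 'orientation': array([-3.07478725e+00, -6.35731620e-01,  3.35118559e-04]), 'force': array([ 0.07802066, -0.2181657 , -0.31930572]), 'wrist_torque': array([-0.00134316,  0.02023174,  0.0056291 ]), 'opening': 0.09303698417178265}
scene {'mtx': array([[557.72775162,   0.        , 320.23534502],
       [  0.        , 557.72775162, 239.26456148],
       [  0.        ,   0.        ,   1.        ]]), 'cam_to_world': array([[ 0.70945078, -0.3868673 ,  0.58907834,  0.10001111],
       [-0.70459856, -0.37174822,  0.60443704, -0.44090185],
       [-0.0148481 , -0.84388207, -0.53632321,  0.52908062],
       [ 0.        ,  0.        ,  0.        ,  1.        ]])}
top {'mt
[... 336 characters left out ...]
96e-02],
       [-1.94950032e-03, -1.69178778e-01, -9.85583452e-01,
         9.15940336e-01],
       [ 0.00000000e+00,  0.00000000e+00,  0.00000000e+00,
         1.00000000e+00]])}
wrist {'mtx': array([[402.60817259,   0.        , 324.23441331],
       [  0.        , 402.60817259, 236.66436591],
       [  0.        ,   0.        ,   1.        ]]), 'mount': array([[ 3.50903261e-04, -9.68231921e-01, -2.50053642e-01,
         6.91230717e-02],
       [ 9.99999838e-01,  2.27887999e-04,  5.20907311e-04,
        -8.77469509e-04],
       [-4.47374863e-04, -2.50053784e-01,  9.68231845e-01,
        -1.66552730e-01],
       [ 0.00000000e+00,  0.00000000e+00,  0.00000000e+00,
         1.00000000e+00]])}
```

View pics/scene0.png

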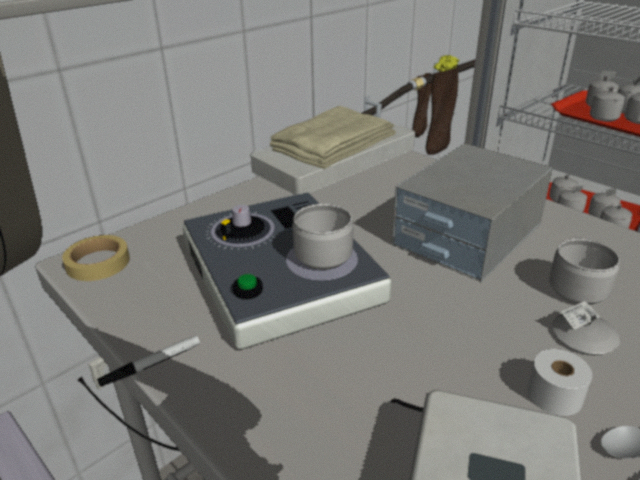

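View pics/top0.png

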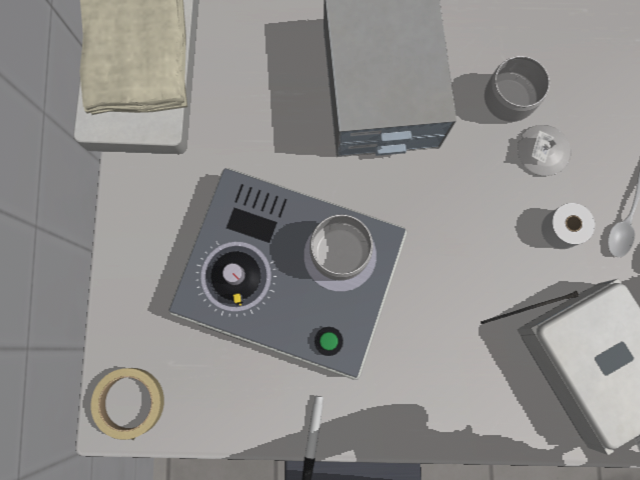

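```bash
python3 - <<'E'
import cv2
im=cv2.imread("pics/top0.png")
c=im[230:320,185:285];cv2.imwrite("pics/c1.png",cv2.resize(c,None,fx=6,fy=6,interpolation=cv2.INTER_CUBIC))
c=im[160:390,160:420];cv2.imwrite("pics/c2.png",cv2.resize(c,None,fx=2.5,fy=2.5,interpolation=cv2.INTER_CUBIC))
E
```

```text
(no output)
```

View pics/c1.png

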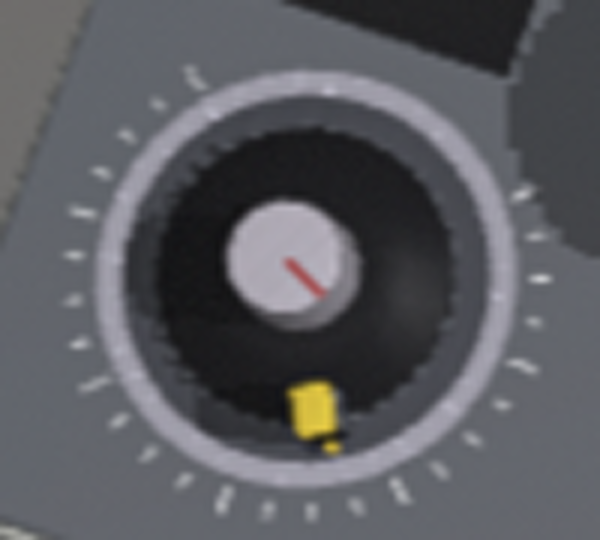

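View pics/c2.png

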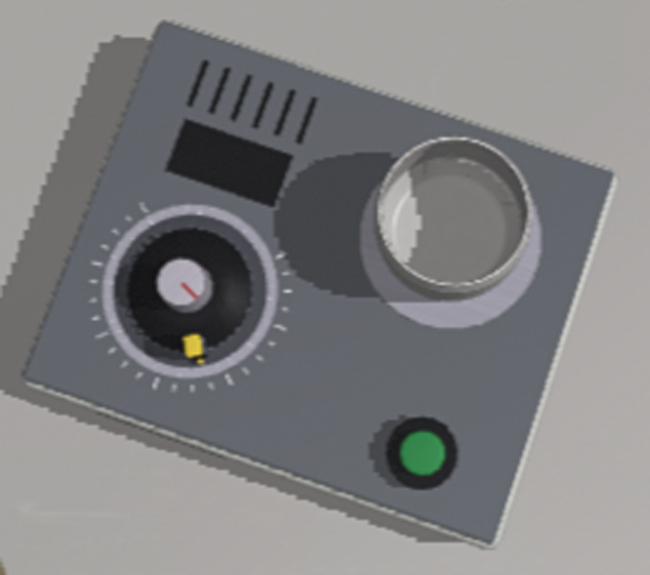

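```bash
cat >h.py <<'E'
from plant import monitor, eyes, ticket
import numpy as np
from scipy.spatial.transform import Rotation as R
def ray(n,uv,z):
    m=eyes.camera_model(n);T=m["cam_to_world"]
    d=T[:3,:3]@np.linalg.inv(m["mtx"])@[uv[0],uv[1],1];o=T[:3,3]
    return (o+d*(z-o[2])/d[2])
E
python3 - <<'E'
from h import *
c=[ray("top",(160+u/2.5,160+v/2.5),.055)[:2] for u,v in[(162,21),(614,175),(492,547),(24,378)]]
c=np.array(c);print(c,c.mean(0))
b=np.array([[.12,.15],[.12,-.15],[-.12,-.15],[-.12,.15]])
pb=np.vstack([b,[[-.035,.07],[-.08,-.09]]])
but=ray("top",(160+422/2.5,160+453/2.5),.075)[:2]
col=ray("top",(236,276.3),.0565)[:2]
pw=np.vstack([c,[col],[but]])
for sel in (slice(0,4),slice(0,6)):
    B=pb[sel];W=pw[sel]
    H=(B-B.mean(0)).T@(W-W.mean(0));U,S,V=np.linalg.svd(H);Rm=V.T@U.T
    t=W.mean(0)-Rm@B.mean(0)
    print("yaw",np.arctan2(Rm[1,0],Rm[0,0]),t,"res mm",(pb@Rm.T+t-pw)*1e3)
tab=ray("top",(185+314/6,230+410/6),.089)[:2]
knob=ray("top",(185+284/6,230+256/6),.095)[:2]
print("col",col,"knob",knob,"but",but,"tab",tab)
d=tab-col;print("tab r,ang",np.hypot(*d),np.arctan2(d[1],d[0]))
d=tab-knob;print("tab r,ang",np.hypot(*d),np.arctan2(d[1],d[0]))
E
```

```text
[[ 0.71996636  0.22894484]
 [ 0.62105672 -0.04314113]
 [ 0.40418205  0.03484523]
 [ 0.50375874  0.30640427]] [0.56224097 0.13176331]
yaw -0.3479435091886622 [0.56224097 0.13176331] res mm [[ 6.22850129  2.91401203]
 [ 2.8485641  -7.02278393]
 [-5.89497812 -3.17747789]
 [-3.18208727  7.28624979]
 [-0.69396771 -0.16963321]
 [-1.24444546 -0.20195315]]
yaw -0.3478924216443203 [0.56256421 0.13182622] res mm [[ 6.54663006  2.98529753]
 [ 3.18110085 -6.95672378]
 [-5.56662166 -3.12294413]
 [-2.86813879  7.3460089 ]
 [-0.37469659 -0.10718526]
 [-0.91827388 -0.14445326]]
col [0.55389985 0.20967204] knob [0.55424739 0.20966722] but [0.45759246 0.07463565] tab [0.51849121 0.20299549]
tab r,ang 0.03603259693948709 -2.9552239350949
tab r,ang 0.03637329401724697 -2.9571244652892417
```

```bash
cat >>h.py <<'E'
A=np.array([.5541,.2097]);TH=-2.956
def go(target,yaw=None):
    """shift in tool axes and twist from measured pose"""
    s=monitor.read_state();Rm=R.from_rotvec(s["orientation"]).as_matrix()
    y0=np.arctan2(Rm[1,0],Rm[0,0])
    d=Rm.T@(np.array(target)-s["tool_pos"])
    tw=None if yaw is None else -np.degrees((yaw-y0))
    print("shift",d.round(4),"twist",tw,"tool yaw x deg",np.degrees(y0).round(2),"tilt z",Rm[:,2].round(4))
def ringpose(th,r,lead,z):
    u=np.array([np.cos(th),np.sin(th)]);t=np.array([np.sin(th),-np.cos(th)])
    return np.append(A+r*u+lead*t,z)
E
python3 - <<'E'
from h import *
p=ringpose(TH,.0375,.0055,.2);print(p,np.degrees(TH))
go(p,TH+2*np.pi)
E
```

```text
[0.51622908 0.20818571 0.2       ] -169.36632424067133
shift [ 0.5564 -0.586   0.0187] twist -167.2706562221039 tool yaw x deg 23.36 tilt z [-5.0e-04  1.3e-03 -1.0e+00]
```

Emit:
send_rows(
  motion=[
    [[0.034, -0.036, -0.01], -10],
    [[0.068, -0.072, -0.02], -20],
    [[0.102, -0.108, -0.02], -30],
    [[0.136, -0.144, -0.02], -40],
    [[0.17, -0.18, -0.02], -50],
    [[0.204, -0.216, -0.02], -60],
    [[0.238, -0.252, -0.02], -70],
    [[0.272, -0.288, -0.02], -80],
    [[0.306, -0.324, -0.02], -90],
    [[0.34, -0.36, -0.02], -100],
    [[0.374, -0.396, -0.02], -110],
    [[0.408, -0.432, -0.02], -120],
  ],
  jaw=0.03,
  squeeze=3,
)

```text
t: 1.65
tool_pos: [0.4414, 0.0093, 0.2386]
orientation: [0.979, 2.985, 0.0]
force: [0.6, -0.3, -0.4]
opening: 0.0299
```

```bash
python3 - <<'E'
from h import *
go(ringpose(TH,.0375,.0055,.2),TH+2*np.pi)
E
```

```text
shift [0.0575 0.2046 0.0386] twist -46.93499972644712 tool yaw x deg 143.7 tilt z [ 2.e-04 -1.e-04 -1.e+00]
```

Emit:
send_rows(
  motion=[
    [[0.012, 0.041, 0.008], -9.4],
    [[0.023, 0.082, 0.016], -18.8],
    [[0.035, 0.123, 0.024], -28.2],
    [[0.046, 0.164, 0.032], -37.5],
    [[0.0575, 0.2046, 0.0386], -46.9],
    [[0.0575, 0.2046, 0.0386], -46.9],
    [[0.0575, 0.2046, 0.0386], -46.9],
  ],
)

```text
t: 2.52
tool_pos: [0.5168, 0.2058, 0.1996]
orientation: [0.28, -3.128, 0.001]
force: [-0.6, 0.4, -0.3]
opening: 0.0299
```

```bash
python3 - <<'E'
from h import *
import cv2
go(ringpose(TH,.0375,.0055,.2),TH)
s=monitor.read_state();im=eyes.read_camera("wrist");cv2.imwrite("pics/w1.png",im[:,:,::-1])
print(s["q"],s["force"])
m=eyes.camera_model("wrist");T=np.eye(4);T[:3,:3]=R.from_rotvec(s["orientation"]).as_matrix();T[:3,3]=s["tool_pos"]
C=np.linalg.inv(T@m["mount"])
for n,p in dict(tabtop=ringpose(TH,.036,0,.089),knobtop=np.append(A,.095)).items():
    c=C@np.append(p,1);c=m["mtx"]@c[:3];print(n,c[:2]/c[2])
E
```

```text
shift [ 0.0001  0.0024 -0.0004] twist -0.417437433333367 tool yaw x deg -169.78 tilt z [-1.e-03 -6.e-04 -1.e+00]
[ 2.87081958e-01  2.29997615e-02  1.63583213e+00 -3.28611921e-04
  1.48386373e+00 -1.46199289e+00] [-0.63670618  0.4266874  -0.29250385]
tabtop [318.87734046 235.37382621]
knobtop [319.27360354 286.03940386]
```

View pics/w1.png

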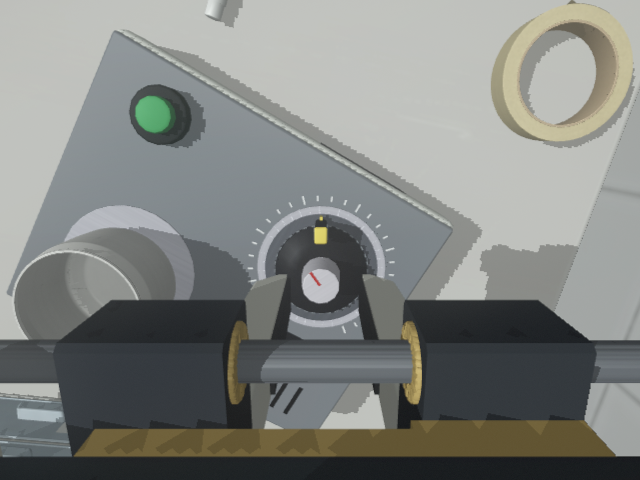

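Emit:
send_rows(
  motion=[
    [[0.0, 0.002, 0.04], -0.4],
    [[0.0, 0.002, 0.08], -0.4],
    [[0.0, 0.002, 0.105], -0.4],
    [[0.0, 0.002, 0.105], -0.4],
  ],
)

```text
t: 3.08
tool_pos: [0.515, 0.2065, 0.0931]
orientation: [0.288, -3.124, 0.002]
force: [-0.0, -0.3, 0.1]
opening: 0.0301
```

```bash
python3 - <<'E'
from h import *
import cv2
go(ringpose(TH,.0375,.0055,.073),TH)
im=eyes.read_camera("top");c=im[200:340,160:320,::-1];cv2.imwrite("pics/t1.png",cv2.resize(c,None,fx=4,fy=4,interpolation=cv2.INTER_CUBIC))
print(monitor.read_state()["force"])
E
```

```text
shift [-0.0016  0.0015  0.0201] twist -0.08985712058649573 tool yaw x deg -169.46 tilt z [-0.004  -0.0013 -1.    ]
[0.98158591 0.2110888  1.36601483]
```

View pics/t1.png

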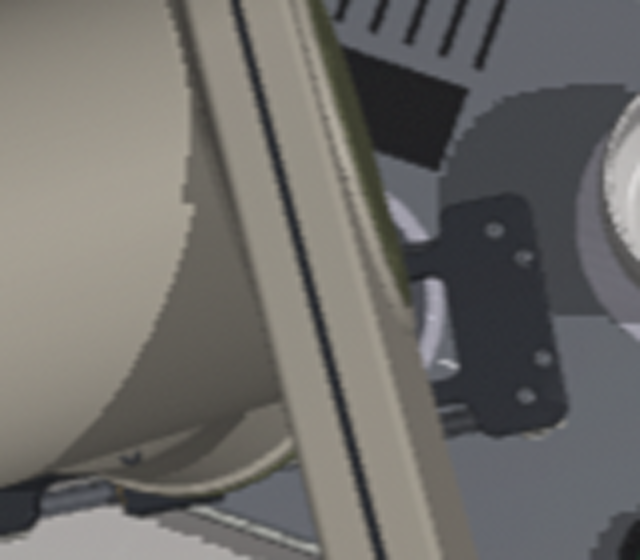

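Emit:
send_rows(
  motion=[
    [[-0.001, 0.0, 0.01], 0],
    [[-0.001, 0.0, 0.02], 0],
    [[-0.001, 0.0, 0.02], 0],
    [[-0.001, 0.0, 0.02], 0],
  ],
)

```text
t: 3.62
tool_pos: [0.5178, 0.2083, 0.0752]
orientation: [-0.292, 3.128, -0.0]
force: [-0.1, 0.5, 0.3]
opening: 0.0301
```

```bash
cat >>h.py <<'E'
def ring(show=True):
    s=monitor.read_state();Rm=R.from_rotvec(s["orientation"]).as_matrix()
    f=Rm.T@s["force"];y=np.arctan2(Rm[1,0],Rm[0,0])
    u=Rm[:2,0]/np.hypot(*Rm[:2,0]); d=s["tool_pos"][:2]-A
    t=np.array([np.sin(y),-np.cos(y)])
    print("t %.2f"%s["t"],"yaw %.2f"%np.degrees(y),"r %.4f lead %.4f z %.4f"%(d@u,d@t,s["tool_pos"][2]),"Ftool",f.round(2),"T",(Rm.T@s["wrist_torque"]).round(3),"open %.4f"%s["opening"])
def rows(phis,r,lead,dl=0):
    for p in phis:
        q=np.radians(p);print([[round(-r+r*np.cos(q)-lead*np.sin(q),4),round(-lead+r*np.sin(q)+lead*np.cos(q),4),0],p],end=", ")
    print()
E
python3 - <<'E'
from h import *
ring()
E
```

```text
t 3.62 yaw -169.33 r 0.0359 lead 0.0053 z 0.0752 Ftool [ 0.01  0.47 -0.32] T [-0.06  -0.104  0.016] open 0.0301
```

Emit:
send_rows(
  motion=[
    [[0, 0.001, 0], 0],
    [[0, 0.002, 0], 0],
    [[0, 0.003, 0], 0],
    [[0, 0.004, 0], 0],
    [[0, 0.005, 0], 0],
    [[0, 0.006, 0], 0],
    [[0, 0.006, 0], 0],
  ],
)

```text
t: 4.5
tool_pos: [0.5166, 0.214, 0.075]
orientation: [0.292, -3.128, 0.0]
force: [-0.6, -1.5, 0.8]
opening: 0.03
```

```bash
python3 - <<'E'
from h import *
ring()
rows([3,6,9,12],.036,.0105)
E
```

```text
t 4.50 yaw -169.33 r 0.0360 lead 0.0112 z 0.0750 Ftool [ 0.85 -1.38 -0.79] T [ 0.157 -0.137 -0.02 ] open 0.0300
[[np.float64(-0.0006), np.float64(0.0019), 0], 3], [[np.float64(-0.0013), np.float64(0.0037), 0], 6], [[np.float64(-0.0021), np.float64(0.0055), 0], 9], [[np.float64(-0.003), np.float64(0.0073), 0], 12],
```

```bash
python3 - <<'E'
from h import *
rows([2.,4,6,8,10,12,14,16,18],.036,.0112)
E
```

```text
[[np.float64(-0.0004), np.float64(0.0012), 0], 2.0], [[np.float64(-0.0009), np.float64(0.0025), 0], 4], [[np.float64(-0.0014), np.float64(0.0037), 0], 6], [[np.float64(-0.0019), np.float64(0.0049), 0], 8], [[np.float64(-0.0025), np.float64(0.0061), 0], 10], [[np.float64(-0.0031), np.float64(0.0072), 0], 12], [[np.float64(-0.0038), np.float64(0.0084), 0], 14], [[np.float64(-0.0045), np.float64(0.0095), 0], 16], [[np.float64(-0.0052), np.float64(0.0106), 0], 18],
```

Emit:
send_rows(
  motion=[
    [[-0.0004, 0.0012, 0], 2],
    [[-0.0009, 0.0025, 0], 4],
    [[-0.0014, 0.0037, 0], 6],
    [[-0.0019, 0.0049, 0], 8],
    [[-0.0025, 0.0061, 0], 10],
    [[-0.0031, 0.0072, 0], 12],
    [[-0.0038, 0.0084, 0], 14],
    [[-0.0045, 0.0095, 0], 16],
    [[-0.0052, 0.0106, 0], 18],
    [[-0.0052, 0.0106, 0], 18],
  ],
)

```text
t: 5.75
tool_pos: [0.5198, 0.2257, 0.075]
orientation: [-0.202, -3.135, -0.0]
force: [-0.5, -1.7, -0.2]
opening: 0.0298
```

```bash
python3 - <<'E'
from h import *
ring()
E
```

```text
t 5.75 yaw 172.63 r 0.0360 lead 0.0115 z 0.0750 Ftool [ 0.28 -1.71  0.16] T [ 0.156 -0.135 -0.012] open 0.0298
```

Emit:
send_rows(
  motion=[
    [[-0.0003, 0.001, 0], 1.6],
    [[-0.0007, 0.002, 0], 3.2],
    [[-0.0007, 0.002, 0], 3.2],
  ],
)

```text
t: 6.12
tool_pos: [0.5208, 0.2275, 0.075]
orientation: [0.289, 3.128, 0.0]
force: [0.4, -0.7, 0.4]
opening: 0.0299
```

Emit:
send_rows(
  motion=[
    [[-0.00012, 0.00038, 0], 0.6],
    [[-0.00024, 0.00075, 0], 1.2],
  ],
)

```text
t: 6.38
tool_pos: [0.5211, 0.2281, 0.075]
orientation: [-0.322, -3.125, 0.0]
force: [-0.2, -1.5, -0.8]
opening: 0.0301
```

Emit:
send_rows(
  motion=[
    [[-0.00012, 0.00038, 0], 0.6],
    [[-0.00024, 0.00075, 0], 1.2],
  ],
)

```text
t: 6.62
tool_pos: [0.5215, 0.2288, 0.075]
orientation: [-0.355, -3.121, 0.0]
force: [-0.1, -1.8, -0.2]
opening: 0.0304
```

Emit:
send_rows(
  motion=[
    [[-0.00012, 0.00038, 0], 0.6],
    [[-0.00024, 0.00075, 0], 1.2],
  ],
)

```text
t: 6.88
tool_pos: [0.522, 0.2295, 0.075]
orientation: [0.388, 3.118, 0.0]
force: [0.1, -2.4, -0.3]
opening: 0.03
```

Emit:
send_rows(
  motion=[
    [[-0.00012, 0.00038, 0], 0.6],
    [[-0.00024, 0.00075, 0], 1.2],
  ],
)

```text
t: 7.12
tool_pos: [0.5224, 0.2301, 0.075]
orientation: [0.42, 3.113, -0.0]
force: [-0.7, -1.9, -0.8]
opening: 0.0298
```

Emit:
send_rows(
  motion=[
    [[-0.00012, 0.00038, 0], 0.6],
    [[-0.00024, 0.00075, 0], 1.2],
  ],
)

```text
t: 7.38
tool_pos: [0.5228, 0.2308, 0.075]
orientation: [0.453, 3.109, 0.0]
force: [-0.8, -2.1, 0.4]
opening: 0.0298
```

Emit:
send_rows(
  motion=[
    [[-0.00016, 0.0005, 0], 0.8],
    [[-0.00032, 0.001, 0], 1.6],
  ],
)

```text
t: 7.62
tool_pos: [0.5234, 0.2317, 0.075]
orientation: [0.497, 3.102, 0.0]
force: [1.3, -1.5, 0.2]
opening: 0.0301
```

Emit:
send_rows(
  motion=[
    [[-0.00016, 0.0005, 0], 0.8],
    [[-0.00032, 0.001, 0], 1.6],
  ],
)

```text
t: 7.88
tool_pos: [0.524, 0.2325, 0.075]
orientation: [0.54, 3.095, 0.0]
force: [-0.3, -2.3, 0.2]
opening: 0.03
```

Emit:
send_rows(
  motion=[
    [[-0.00016, 0.0005, 0], 0.8],
    [[-0.00032, 0.001, 0], 1.6],
  ],
)

```text
t: 8.12
tool_pos: [0.5246, 0.2334, 0.075]
orientation: [-0.583, -3.087, 0.0]
force: [0.7, -2.1, -0.1]
opening: 0.03
```

Emit:
send_rows(
  motion=[
    [[-0.00016, 0.0005, 0], 0.8],
    [[-0.00032, 0.001, 0], 1.6],
  ],
)

```text
t: 8.38
tool_pos: [0.5253, 0.2342, 0.075]
orientation: [0.626, 3.079, 0.0]
force: [0.2, -2.0, -0.8]
opening: 0.0302
```

Emit:
send_rows(
  motion=[
    [[-0.00016, 0.0005, 0], 0.8],
    [[-0.00032, 0.001, 0], 1.6],
  ],
)

```text
t: 8.62
tool_pos: [0.526, 0.235, 0.075]
orientation: [-0.669, -3.069, 0.0]
force: [0.1, -2.0, 0.5]
opening: 0.03
```

```bash
python3 - <<'E'
from h import *
for i in range(1): ring()
E
```

```text
t 8.62 yaw 155.41 r 0.0361 lead 0.0113 z 0.0750 Ftool [-0.91 -1.78 -0.49] T [ 0.237 -0.389  0.007] open 0.0300
```

Emit:
send_rows(
  motion=[
    [[-0.00016, 0.0005, 0], 0.8],
    [[-0.00032, 0.001, 0], 1.6],
  ],
)

```text
t: 8.88
tool_pos: [0.5267, 0.2357, 0.075]
orientation: [-0.712, -3.06, 0.0]
force: [0.6, -2.0, -0.1]
opening: 0.03
```

Emit:
send_rows(
  motion=[
    [[-0.00016, 0.0005, 0], 0.8],
    [[-0.00032, 0.001, 0], 1.6],
  ],
)

```text
t: 9.12
tool_pos: [0.5274, 0.2365, 0.0751]
orientation: [0.754, 3.05, 0.0]
force: [-0.0, -2.7, 0.1]
opening: 0.0302
```

Emit:
send_rows(
  motion=[
    [[-0.00016, 0.0005, 0], 0.8],
    [[-0.00032, 0.001, 0], 1.6],
  ],
)

```text
t: 9.38
tool_pos: [0.5281, 0.2372, 0.075]
orientation: [-0.797, -3.039, 0.0]
force: [0.3, -2.7, -0.0]
opening: 0.0303
```

Emit:
send_rows(
  motion=[
    [[-0.00012, 0.00038, 0], 0.6],
    [[-0.00024, 0.00075, 0], 1.2],
  ],
)

```text
t: 9.62
tool_pos: [0.5287, 0.2378, 0.075]
orientation: [-0.828, -3.03, 0.0]
force: [0.1, -2.6, 0.2]
opening: 0.0301
```

```bash
python3 - <<'E'
from h import *
for i in range(1): ring()
E
```

```text
t 9.62 yaw 149.43 r 0.0362 lead 0.0113 z 0.0750 Ftool [-1.43 -2.14 -0.15] T [ 0.291 -0.367 -0.021] open 0.0301
```

Emit:
send_rows(
  motion=[
    [[-0.00018, 0.0005, 0], 0.8],
    [[-0.00036, 0.001, 0], 1.6],
  ],
)

```text
t: 9.88
tool_pos: [0.5295, 0.2385, 0.075]
orientation: [-0.871, -3.018, 0.0]
force: [0.8, -2.4, -0.3]
opening: 0.0299
```

Emit:
send_rows(
  motion=[
    [[-0.00018, 0.0005, 0], 0.8],
    [[-0.00036, 0.001, 0], 1.6],
  ],
)

```text
t: 10.12
tool_pos: [0.5303, 0.2391, 0.075]
orientation: [-0.913, -3.006, 0.0]
force: [0.2, -2.6, -0.2]
opening: 0.0301
```

Emit:
send_rows(
  motion=[
    [[-0.00018, 0.0005, 0], 0.8],
    [[-0.00036, 0.001, 0], 1.6],
  ],
)

```text
t: 10.38
tool_pos: [0.5312, 0.2398, 0.0751]
orientation: [-0.955, -2.993, -0.0]
force: [-0.3, -1.6, 0.8]
opening: 0.0302
```

Emit:
send_rows(
  motion=[
    [[-0.00018, 0.0005, 0], 0.8],
    [[-0.00036, 0.001, 0], 1.6],
  ],
)

```text
t: 10.62
tool_pos: [0.532, 0.2404, 0.075]
orientation: [-0.996, -2.979, 0.0]
force: [-0.8, -0.9, -0.1]
opening: 0.0301
```

Emit:
send_rows(
  motion=[
    [[-0.00018, 0.0005, 0], 0.8],
    [[-0.00036, 0.001, 0], 1.6],
  ],
)

```text
t: 10.88
tool_pos: [0.5329, 0.241, 0.075]
orientation: [-1.038, -2.965, 0.0]
force: [-1.8, -1.0, 0.7]
opening: 0.03
```

Emit:
send_rows(
  motion=[
    [[-0.00018, 0.0005, 0], 0.8],
    [[-0.00036, 0.001, 0], 1.6],
  ],
)

```text
t: 11.12
tool_pos: [0.5335, 0.2412, 0.075]
orientation: [-1.079, -2.95, 0.001]
force: [-5.0, -4.3, 3.5]
opening: 0.0299
```

```bash
python3 - <<'E'
from h import *
for i in range(1): ring()
E
```

```text
t 11.12 yaw 139.81 r 0.0360 lead 0.0108 z 0.0750 Ftool [ 1.03 -6.51 -3.49] T [1.068 0.012 0.036] open 0.0299
```

Emit:
send_rows(
  motion=[
    [[0, 0.00015, 0], 0],
    [[0, 0.00015, 0], 0],
  ],
)

```text
t: 11.38
tool_pos: [0.5335, 0.2412, 0.075]
orientation: [-1.078, -2.95, 0.002]
force: [-4.4, -3.5, 3.1]
opening: 0.0303
```

```bash
python3 - <<'E'
from h import *
for i in range(1): ring()
E
```

```text
t 11.38 yaw 139.83 r 0.0360 lead 0.0108 z 0.0750 Ftool [ 1.15 -5.51 -3.08] T [ 0.987 -0.02  -0.023] open 0.0303
```

Emit:
send_rows(
  motion=[
    [[0, 0.0002, 0], 0],
    [[0, 0.0002, 0], 0],
  ],
)

```text
t: 11.62
tool_pos: [0.5336, 0.2413, 0.075]
orientation: [-1.078, -2.95, 0.002]
force: [-3.8, -3.8, 3.5]
opening: 0.0303
```

```bash
python3 - <<'E'
from h import *
for i in range(1): ring()
E
```

```text
t 11.62 yaw 139.83 r 0.0360 lead 0.0110 z 0.0750 Ftool [ 0.44 -5.33 -3.53] T [ 1.028 -0.046  0.013] open 0.0303
```

Emit:
send_rows(
  motion=[
    [[0, 0.0002, 0], 0],
    [[0, 0.0002, 0], 0],
  ],
  squeeze=4,
)

```text
t: 11.88
tool_pos: [0.5336, 0.2412, 0.075]
orientation: [-1.078, -2.95, 0.003]
force: [-5.2, -5.2, 4.0]
opening: 0.0303
```

```bash
python3 - <<'E'
from h import *
for i in range(1): ring()
E
```

```text
t 11.88 yaw 139.83 r 0.0360 lead 0.0109 z 0.0750 Ftool [ 0.58 -7.37 -4.  ] T [1.293 0.029 0.006] open 0.0303
```

Emit:
send_rows(
  motion=[
    [[0, 0.0002, 0], 0],
    [[0, 0.0002, 0], 0],
    [[0, 0.0002, 0], 0],
    [[0, 0.0002, 0], 0],
  ],
  squeeze=4.6,
)

```text
t: 12.38
tool_pos: [0.5336, 0.2413, 0.0749]
orientation: [-1.078, -2.949, 0.003]
force: [-5.6, -5.9, 5.1]
opening: 0.0306
```

```bash
python3 - <<'E'
from h import *
for i in range(1): ring()
E
```

```text
t 12.38 yaw 139.83 r 0.0361 lead 0.0109 z 0.0749 Ftool [ 0.47 -8.19 -5.11] T [ 1.446  0.031 -0.015] open 0.0306
```

Emit:
send_rows(
  motion=[
    [[0, 0, 0], 0],
    [[0, 0, 0], 0],
    [[0, 0, 0], 0],
    [[0, -0.0003, 0], 0],
    [[0, -0.0006, 0], 0],
    [[0, -0.0009, 0], 0],
    [[0, -0.0013, 0], 0],
    [[0, -0.002, 0], 0],
    [[0, -0.003, 0], 0],
    [[0, -0.004, 0], 0],
    [[0, -0.005, 0], 0],
    [[0, -0.005, 0], 0],
  ],
)

```text
t: 13.88
tool_pos: [0.5311, 0.2382, 0.075]
orientation: [1.078, 2.951, 0.0]
force: [-0.0, 0.2, -0.9]
opening: 0.0297
```

```bash
python3 - <<'E'
from h import *
for i in range(1): ring()
E
```

```text
t 13.88 yaw 139.86 r 0.0359 lead 0.0070 z 0.0750 Ftool [0.14 0.09 0.9 ] T [-0.063 -0.105 -0.022] open 0.0297
```

```bash
python3 - <<'E'
from h import *
go([.4575,.0746,.16])
E
```

```text
shift [-0.0492 -0.1725 -0.085 ] twist None tool yaw x deg 139.86 tilt z [ 1.e-04  1.e-04 -1.e+00]
```

Emit:
send_rows(
  motion=[
    [[0, 0, -0.03], 0],
    [[0, 0, -0.08], 0],
    [[0, 0, -0.115], 0],
    [[-0.012, -0.043, -0.115], 0],
    [[-0.025, -0.086, -0.115], 0],
    [[-0.037, -0.13, -0.115], 0],
    [[-0.0492, -0.1725, -0.115], 0],
    [[-0.0492, -0.1725, -0.095], 0],
    [[-0.0492, -0.1725, -0.085], 0],
    [[-0.0492, -0.1725, -0.085], 0],
    [[-0.0492, -0.1725, -0.085], 0],
  ],
)

```text
t: 15.25
tool_pos: [0.4579, 0.0751, 0.1605]
orientation: [1.077, 2.951, 0.0]
force: [0.2, 0.1, 0.2]
opening: 0.0299
```

```bash
python3 - <<'E'
from h import *
import cv2
s=monitor.read_state();im=eyes.read_camera("wrist");cv2.imwrite("pics/w2.png",im[:,:,::-1])
print(s["t"],s["tool_pos"],s["force"],s["opening"])
m=eyes.camera_model("wrist");T=np.eye(4);T[:3,:3]=R.from_rotvec(s["orientation"]).as_matrix();T[:3,3]=s["tool_pos"]
C=np.linalg.inv(T@m["mount"])
for z in (.06,.07,.08):
    c=C@np.array([.4575,.0746,z,1]);c=m["mtx"]@c[:3];print(z,c[:2]/c[2])
im=eyes.read_camera("top");c=im[200:390,160:400,::-1];cv2.imwrite("pics/t2.png",cv2.resize(c,None,fx=3,fy=3,interpolation=cv2.INTER_CUBIC))
im=eyes.read_camera("scene");c=im[170:330,170:380,::-1];cv2.imwrite("pics/s2.png",cv2.resize(c,None,fx=3,fy=3,interpolation=cv2.INTER_CUBIC))
E
```

```text
15.25 [0.45789931 0.07509857 0.16047793] [0.23549536 0.11785535 0.17233399] 0.029948864951861165
0.06 [322.58637847 237.62889808]
0.07 [322.51647736 241.4369399 ]
0.08 [322.44129917 245.53246473]
```

View pics/w2.png

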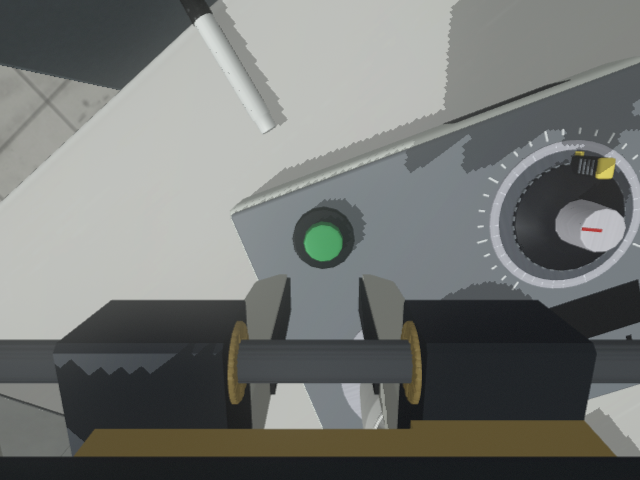

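View pics/s2.png

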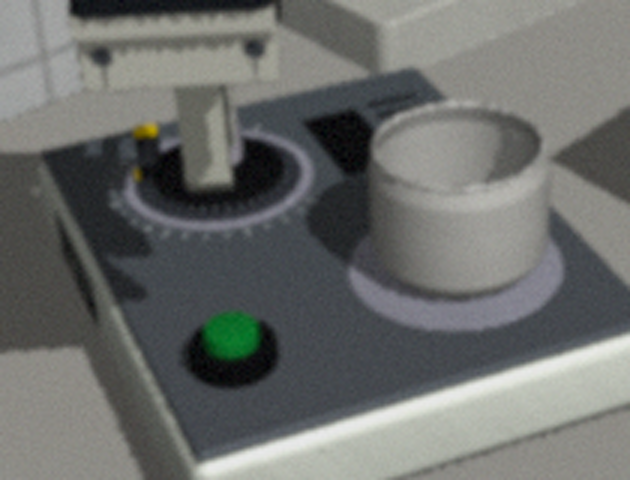

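View pics/t2.png

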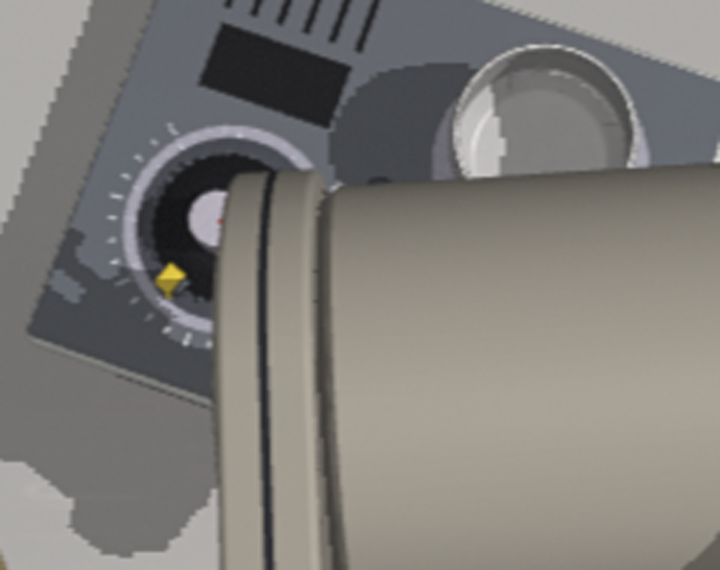

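Emit:
send_rows(
  motion=[
    [[0, 0, 0.03], 0],
    [[0, 0, 0.06], 0],
    [[0, 0, 0.075], 0],
    [[0, 0, 0.08], 0],
    [[0, 0, 0.08], 0],
    [[0, 0, 0.08], 0],
  ],
  jaw=0.0,
  squeeze=10,
)

```text
t: 16.15
tool_pos: [0.4585, 0.0747, 0.0812]
orientation: [1.077, 2.949, 0.001]
force: [0.0, -0.3, 0.2]
opening: 0.0007
```

```bash
python3 - <<'E'
from h import *
import cv2
ring();print(monitor.read_state()["tool_pos"])
im=eyes.read_camera("scene");c=im[170:330,170:380,::-1];cv2.imwrite("pics/s3.png",cv2.resize(c,None,fx=3,fy=3,interpolation=cv2.INTER_CUBIC))
E
```

```text
t 16.15 yaw 139.86 r -0.0139 lead -0.1648 z 0.0812 Ftool [-0.21 -0.22 -0.16] T [-0.11  -0.081 -0.05 ] open 0.0007
[0.45850318 0.07468816 0.08124557]
```

View pics/s3.png

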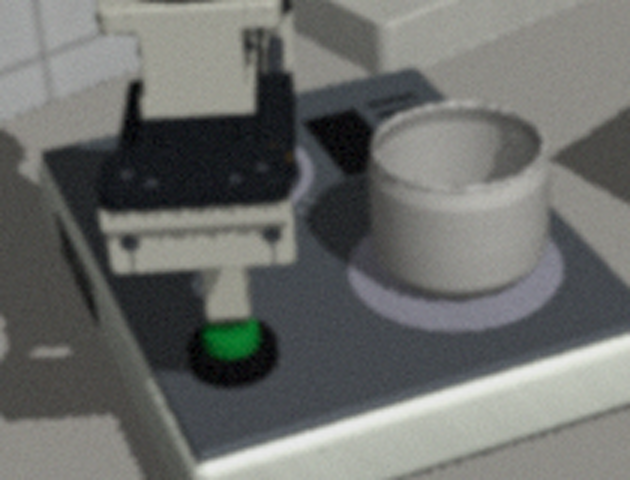

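Emit:
send_rows(
  motion=[
    [[0, 0, 0.001], 0],
    [[0, 0, 0.002], 0],
    [[0, 0, 0.003], 0],
    [[0, 0, 0.004], 0],
    [[0, 0, 0.005], 0],
    [[0, 0, 0.006], 0],
    [[0, 0, 0.007], 0],
    [[0, 0, 0.008], 0],
    [[0, 0, 0.008], 0],
  ],
)

```text
t: 17.32
tool_pos: [0.4576, 0.0746, 0.0721]
orientation: [-1.078, -2.951, 0.0]
force: [-2.1, -0.2, 3.2]
opening: 0.0006
```

Emit:
send_rows(
  motion=[
    [[0, 0, 0.0005], 0],
    [[0, 0, 0.001], 0],
    [[0, 0, 0.0015], 0],
    [[0, 0, 0.002], 0],
    [[0, 0, 0.002], 0],
  ],
)

```text
t: 17.95
tool_pos: [0.4577, 0.0746, 0.0711]
orientation: [1.078, 2.951, -0.0]
force: [-7.7, -1.2, 14.4]
opening: 0.0003
```

```bash
python3 - <<'E'
from h import *
import cv2
ring()
im=eyes.read_camera("scene");c=im[250:310,210:290,::-1];cv2.imwrite("pics/s4.png",cv2.resize(c,None,fx=8,fy=8,interpolation=cv2.INTER_CUBIC))
E
```

```text
t 17.95 yaw 139.87 r -0.0133 lead -0.1654 z 0.0711 Ftool [  5.13  -5.83 -14.44] T [0.922 0.889 0.029] open 0.0003
```

View pics/s4.png

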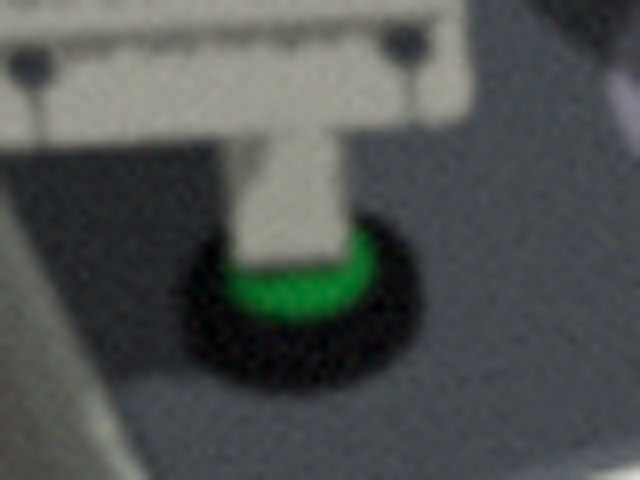

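```bash
python3 - <<'E'
from h import *
import cv2
m=eyes.camera_model("scene");C=np.linalg.inv(m["cam_to_world"])
def pr(p):
    c=m["mtx"]@(C@np.append(p,1))[:3];return (c[:2]/c[2]).round(1)
b=np.array([.4577,.0746]);d=m["cam_to_world"][:2,3]-b;d/=np.hypot(*d)
for z in (.055,.060,.063,.066,.069,.0711,.0735,.0761): print(z,"centre",pr(np.append(b,z)),"front rim13",pr(np.append(b+.013*d,z)),"back rim13",pr(np.append(b-.013*d,z)),"front18",pr(np.append(b+.018*d,z)))
a=cv2.imread("pics/scene0.png")[265:305,225:270]
import glob
cv2.imwrite("pics/s0b.png",cv2.resize(a,None,fx=12,fy=12,interpolation=cv2.INTER_CUBIC))
E
```

```text
0.055 centre [246.7 289.6] front rim13 [247.3 295.3] back rim13 [246.1 284. ] front18 [247.5 297.5]
0.06 centre [246.4 286.7] front rim13 [247.  292.4] back rim13 [245.8 281.2] front18 [247.2 294.6]
0.063 centre [246.2 285. ] front rim13 [246.8 290.6] back rim13 [245.6 279.5] front18 [247.  292.9]
0.066 centre [246.  283.2] front rim13 [246.6 288.9] back rim13 [245.4 277.8] front18 [246.8 291.1]
0.069 centre [245.8 281.5] front rim13 [246.4 287.1] back rim13 [245.2 276. ] front18 [246.7 289.3]
0.0711 centre [245.7 280.3] front rim13 [246.3 285.9] back rim13 [245.1 274.8] front18 [246.5 288.1]
0.0735 centre [245.5 278.9] front rim13 [246.1 284.5] back rim13 [244.9 273.4] front18 [246.4 286.7]
0.0761 centre [245.4 277.3] front rim13 [246.  282.9] back rim13 [244.8 271.9] front18 [246.2 285.1]
```

View pics/s0b.png

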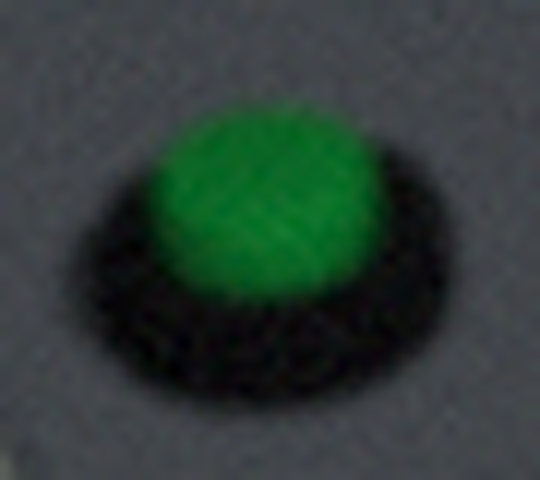

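Emit:
send_rows(
  motion=[
    [[0, 0, -0.003], 0],
    [[0, 0, -0.01], 0],
    [[0, 0, -0.03], 0],
    [[0, 0, -0.07], 0],
    [[0, 0, -0.11], 0],
    [[0.01, -0.05, -0.13], 0],
    [[0.02, -0.1, -0.13], 0],
    [[0.03, -0.15, -0.13], 0],
    [[0.03, -0.18, -0.13], 0],
    [[0.03, -0.18, -0.13], 0],
    [[0.03, -0.18, -0.13], 0],
  ],
)

```text
t: 19.38
tool_pos: [0.3191, -0.0434, 0.2002]
orientation: [1.079, 2.95, 0.001]
force: [0.4, 0.3, -0.5]
opening: 0.0007
```

```bash
python3 - <<'E'
from h import *
import cv2
s=monitor.read_state();print(s["t"],s["tool_pos"],s["force"])
im=eyes.read_camera("scene");a=im[170:330,170:380,::-1];cv2.imwrite("pics/s5.png",cv2.resize(a,None,fx=3,fy=3,interpolation=cv2.INTER_CUBIC))
im=eyes.read_camera("top");a=im[160:390,160:420,::-1];cv2.imwrite("pics/t5.png",cv2.resize(a,None,fx=2.5,fy=2.5,interpolation=cv2.INTER_CUBIC))
E
```

```text
19.375 [ 0.31914328 -0.04342518  0.20024865] [ 0.3624333   0.3109476  -0.54020426]
```

View pics/s5.png

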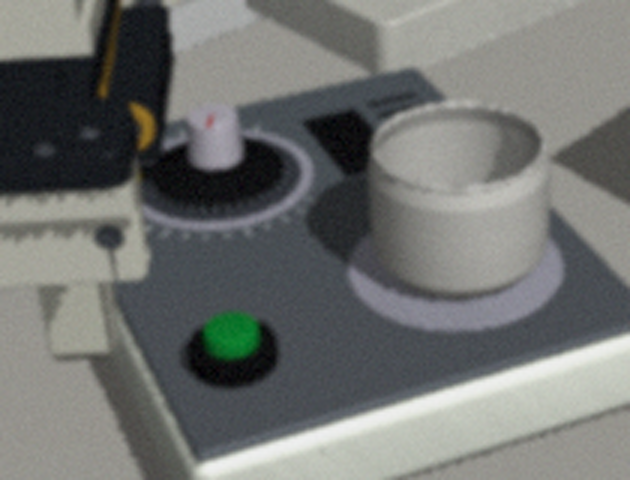

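View pics/t5.png

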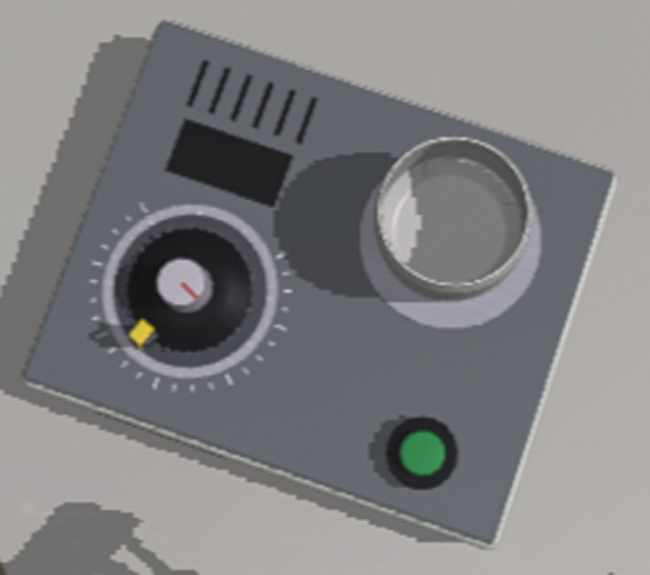

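The jar, knob mark and cooler sit exactly where they were, the button is up, and the ring's tab has turned about 50° clockwise. The arm is clear of everything, so I'm handing the job in.

```bash
python3 -c "
from plant import ticket
print(ticket.close_job())"
```

```text
the job is handed in; nothing more can be done
None
```

The ring was turned against its stop, the button was pressed once and released, and I handed the job in at about 19.5 s of the 64 s allowed. `close_job` gives no verdict, so I don't know how it was judged.

**Ring:** I pushed the tab's trailing face with the jaws caged round it, in steps of about 1 mm, for roughly 50° clockwise. Friction read about 2 N until the stop showed up as a rise to 6.5 N. I then raised the push to 8.2 N at the tab, about 0.3 N m, which I work out as about 5.9 N on the stop. It was held there for over half a second, then backed off tangentially so the ring was not pulled back.

**Button:** I pressed with the jaws shut until it bottomed rigidly. It read 3.2 N about 1 mm above the bottom and 14 N at the bottom, so it was pressed harder than the 4 N it needs. I then lifted off and moved clear.

**Last checks:**
- **Pictures:** the final top and scene views show the jar, the knob's red mark and the cooler where they started. The button is up, and the tab is where it was pushed to.
- **Arm:** clear, with about zero force on the tool.
- **Not checked directly:** I could not measure the small contact force left at the stop after release. That rests on the ring staying where it is left.
- **Unexplained:** while pushing at the stop the wrist also showed about 5 N upward, and at the button about 8 N sideways. I did not trace the cause of either.

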